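# Clear the canister and nest the three-way valve body

## Task

The canister has been parked on the black nest tray, over the cutout that belongs to the loose green valve body. Lift the canister off by its handle and stand it upright wholly on the round orange-red mat, then lay the valve body stem up into the cutout it was covering, turned to match the shape and pressed fully home. Let nothing drop, and leave the valve already nested and the other things on the bench where they are.

Things in the scene. Friction and masses are not known exactly. Their poses are not given: they have to be found in the camera images.
- tray: Fixed black nest tray, 180 (own x) x 270 (own y) mm, deck 34 mm above the bench. Origin: centre of its underside; z up. Two cutouts 24 mm deep with flat yellow floors (10 mm above the bench): a T-shaped one in its +y half (see cutout), and an angle-shaped one in its -y half, filled by the angle valve.
- cutout (a point): On the floor of the T-shaped cutout, 10 mm above the bench, at tray (8, 50, 10) mm, axes as the tray's. The valve body's origin and axes match it when fully home. Run slot 45 mm wide, from x = -63 to +48 mm of this point; branch slot 45 mm wide, to y = +58 mm. Vertical walls. The canister covers its middle at the start.
- cutout_branch (a point): Point on the same floor, 55 mm to the tray's +y from cutout, where the end of the valve body's branch belongs.
- valve: Loose olive-green 3-way valve body, 140 g, flat on the bench, stem up. Run pipe along own x, ends at x = -60 and +45 mm; branch pipe to y = +55. Pipes 31 mm thick, end collars 40 mm thick, 16 long; axes 20 mm up. They clear the cutout by 2.5 mm a side, 3 mm at the ends. Grip: square stem over the origin, 24 x 24 mm, faces along x and y, clear of the pipes from 40 to 64 mm up. Origin: underside; z up.
- valve_branch (a point): End of the valve body's branch, at underside height, 55 mm to +y of its origin.
- canister: Closed aluminium canister with a blue lid, 0.35 kg, on the tray's deck (origin 34 mm above the bench at the start). Diameter 75 mm, lid top at 75 mm. Rigid arch handle: round bar 10 mm thick along its own x, axis 115 mm above the underside, over the canister's centre, on uprights at x = -27 and +27 mm. Origin: centre of its underside; z up.
- mat: Fixed round orange-red rubber mat, 140 mm in diameter, 4 mm thick. Origin: centre of its underside, at bench height.
- angle_valve: Green angle valve body already nested in the tray's other cutout; same collars, pipes and stem as the valve body, its stem standing to 74 mm above the bench. Origin below its stem at the underside, at tray (-34, -50, 10) mm; legs 75 mm to its +x and 55 mm to its -y. Bystander.
- mug: Steel mug, 72 mm in diameter, 75 mm tall, handle at its +y. Bystander. Origin: centre of its underside.
- jar: White jar with a blue cap, 56 mm in diameter, 90 mm tall. Bystander. Origin: centre of its underside.
- coupling: Short green pipe coupling standing on end, 40 mm in diameter, 42 mm tall. Bystander. Origin: centre of its underside.
Mind the look-alikes: they are no part of the job. What is shaped like the mat but yellow is not meant.

How it is judged:
On the way:
1. the canister stands upright on the mat, let go (horizontal distance between canister and mat below 0.034 m and z of canister in the frame of mat between 0 and 0.008 m and angle between canister's own z axis and vertical below 0.06 rad and linear speed of canister below 0.02 m/s and angular speed of canister below 0.2 rad/s and not (contact force between canister and the fingers above 0.02 N or contact force between canister and the arm above 0.02 N)), for 0.2 s.
At the end, for the whole second after the job is handed in: Canister upright (3.4 deg) and at rest on the mat, centre within 34 mm of the mat's. Valve body stem up (4 deg), at rest, fully home in the T cutout: origin within 6 mm sideways and 4 mm in height of cutout, branch end within 9 mm sideways of cutout_branch (horizontal distance between canister and mat below 0.034 m and z of canister in the frame of mat between 0 and 0.008 m and angle between canister's own z axis and vertical below 0.06 rad and linear speed of each of canister, valve below 0.02 m/s and angular speed of each of canister, valve below 0.2 rad/s and horizontal distance between valve and cutout below 0.006 m and horizontal distance between valve_branch and cutout_branch below 0.009 m and z of valve in the frame of cutout between -0.004 and 0.004 m and angle between valve's own z axis and vertical below 0.07 rad); the robot touches nothing.
It fails at once if the canister is dropped: untouched by the robot while its underside is more than 65 mm above the bench (height (world z) of canister above 0.065 m and not (contact force between canister and the fingers above 0.02 N or contact force between canister and the arm above 0.02 N)).
It fails at once if the valve body is dropped: untouched by the robot while its underside is more than 60 mm above the bench (height (world z) of valve above 0.06 m and not (contact force between valve and the fingers above 0.02 N or contact force between valve and the arm above 0.02 N)).
It fails at once if the canister is tipped over (beyond 0.6 rad) (angle between canister's own z axis and vertical above 0.6 rad).
It fails at once if the nested angle valve is moved by more than 15 mm (distance of angle_valve from where it was at the start of the episode above 0.015 m).
It fails at once if the mug, jar or coupling is moved by more than 30 mm (distance of any of mug, jar, coupling from where it was at the start of the episode above 0.03 m).
It also fails if it takes over 64 s, if anything falls off the work surface, if the arm or the gripper's body presses on something with over 40 N, if the wrist force passes 120 N, or if a joint passes its speed limit or range.

## Robot

A 6-joint arm with a two-finger parallel gripper is mounted at the origin on the work surface. World frame = base frame: x ahead of the robot, y to its left, z up, the work surface at z = 0. Lengths are in m, angles in rad, forces in N, time in s.
With the tool pointing down it reaches from about 0.3 to 0.95 m from the base axis. Payload 3.1 kg.
Tool frame: the origin (TCP) lies where the fingers leave the gripper's body, on its centre line; the fingertips stand 73 mm ahead of it and the grasp point (between the pads) lies 54 mm ahead of it; z points along the fingers, y is the line along which they close (so a half turn about z gives the same grasp; the last joint's range is limited). The gripper opens to 85 mm and grips with 20 to 120 N. Pads are 22 mm wide; open, the fingers measure 114 mm over their backs; the gripper's body (76 mm by 85 mm) begins 54 mm behind the grasp point. The pads swing forward as they close: fully open they stand 13 mm farther back than shut.
Start: joints at [1.116, 0.308, 1.634, -0, 1.2, -0.07], TCP at [0.235, 0.579, 0.304] pointing down, gripper open.
Joint ranges: [-3.06, 3.06], [-0.79, 1.96], [0.05, 2.63], [-1.19, 4.34], [0.05, 2.64], [-2.94, 2.94]. Speed limits (rad/s): [2.79, 2.79, 3.14, 3.14, 3.14, 3.14].

## Interface

Orientations are given as a rotation vector (axis times angle).
In Python, from plant import telemetry, camera, camera_params, robot, boxes_of, tip_of gives the robot as it stands.
- The arm moves only by the tool move_arm, never from a script. Its arguments are lists of equal length, an entry for each row: "offset": the shift along the world's x, y, z scaled (see below), a list of three; "dr": the turn, a rotation vector about the world's x, y, z scaled (see below), a list of three. A call has 1 to 5 rows; each row is the pose to reach, as a shift and turn from the pose commanded when the call began; what a row does not reach only later rows make up. The controller multiplies each number of a shift by 100 mm and each number of a turn by 60 degrees. A row lasts 1/10 s, in which the tool goes at most 50 mm and 8.59 degrees, less where a joint would pass 70% of its speed; a pose out of reach is approached as far as the arm can. A call with a number of a shift or a turn outside -1 to 1 is refused whole. A call with a gripper value outside its range is refused whole. "hand" is the opening, from -1 (shut) to 1 (fully open), set as the call begins (left out, the last holds). The fingers move at their own pace and stop on an object; "force" is the grip in N (left out, the last holds). Time passes only in rows, so rows that repeat a pose let the fingers close. It gives the time, the measured TCP pose, the force, the opening and the grip force at its end, in the units of the state.
- telemetry.state(): the state, without advancing time (a new reading comes with each control period).
- camera(name): name is "side" or "top"; returns the picture (420x560x3 uint8, blue, green, red); there is no depth.
- camera_params(name): a dict with "camera_matrix" (3x3 intrinsics, pixels), "D" ([k1, k2, p1, p2, k3] as OpenCV has them; the pictures are not rectified), "position" and "rotation" of the camera in the world. Camera axes: x right, y down, z forward; pixel columns grow to the right and rows downward; lengths in m; the calibration is good to about 2 mm. A picture is of the moment at which its call begins. camera_params takes no time and is no camera call.
- robot.close_job(): hands the job in; it is judged then, once.
Trained networks look in the newest picture that a camera, given by its name, has taken for a name from the list of things; names that differ only in an ending like _2 or _b are one class to them, and where a whole thing is asked for, a point or a joint stands for the part that bears it (a point fixed in the world has none). Each returns a list of dicts, best first, with "score" (0 to 1); they miss things now and then, are a little off and sometimes report something else, mostly with a low value. They report only what shows in the picture. A call takes as long as a camera call. They do not tell look-alikes from the thing itself.
- boxes_of(query, camera): "bbox" ([left, top, width, height] in pixels, round what is visible of it).
- tip_of(query, camera): "centre" ([row, column] in pixels: a listed point, or the origin of a listed thing).
The state is a dict: "time_s": time; "joint_positions": joint angles; "dq": joint speeds; "joint_efforts": joint torques, N m; "position": TCP position; "tool_rot": TCP orientation; "wrist_force": force on the tool from outside, world axes, zero at the start; "torque": the same for the moment, N m; "opening": opening from 0.0 (shut) to 1.0 (fully open); "grip_force": force on a finger pad.
Only numpy, scipy, OpenCV 4.12 (cv2) and the standard library are available. Lean on these libraries where they do the work, as an engineer would, in place of code of your own. Each camera call takes 0.05 s, during which the arm holds its last target. There are 200 camera calls.

## Working session

There is one attempt and no reset: what is moved stays moved. The work goes in short steps, Python scripts to look and compute and a tool call to move; the robot and the scene stay as the last step left them, time stands still between calls to the robot, and variables do not carry over. Pictures are saved under pics/ and viewed, at most 10 in all, crops included, and the job is handed in when it is done.

Besides the shell and the picture viewer there is one more tool, called after "Request:" as name(argument=value, ...), one argument or row to a line, values as JSON. move_arm: Moves the arm, as the interface text tells. Its arguments: {"type":"object","properties":{"offset":{"type":"array"},"dr":{"type":"array"},"hand":{"type":"number"},"force":{"type":"number"}},"required":["offset","dr"]}

```bash
mkdir -p pics; ls
cat > h.py <<'E'
import numpy as np,cv2
from plant import telemetry,camera,camera_params,robot,boxes_of,tip_of
def ray(name,px):
    P=camera_params(name);K=np.array(P["camera_matrix"]);D=np.array(P["D"])
    u=cv2.undistortPoints(np.array([[px]],float),K,D)[0,0]
    R=np.array(P["rotation"]);
    if R.shape!=(3,3): R=cv2.Rodrigues(R)[0]
    return np.array(P["position"]),R@np.array([u[0],u[1],1])
def onz(name,px,z):
    p,d=ray(name,px);return p+d*(z-p[2])/d[2]
def proj(name,X):
    P=camera_params(name);K=np.array(P["camera_matrix"]);D=np.array(P["D"]);R=np.array(P["rotation"])
    X=np.atleast_2d(X)
    return cv2.projectPoints((X-P["position"])@R,np.zeros(3),np.zeros(3),K,D)[0][:,0]
E
python3 - <<'E'
from h import *
a=camera("top");b=camera("side")
cv2.imwrite("pics/top0.png",a);cv2.imwrite("pics/side0.png",b)
for c in("top","side"):
    P=camera_params(c);print(c,P["position"],np.round(P["rotation"],3).tolist(),np.round(P["camera_matrix"],0).tolist())
for n in["tray","cutout","cutout_branch","valve","valve_branch","canister","mat","angle_valve","mug","jar","coupling"]:
    for c in("top","side"):
        r=tip_of(n,c)
        print(n,c,[(round(x["score"],2),np.round(x["centre"]).tolist()) for x in r[:3]])
print(telemetry.state())
E
```

```text
pics
top [ 0.53708847 -0.01449906  1.23986365] [-2.211, 2.185, -0.052] [[453.0, 0.0, 279.0], [0.0, 453.0, 207.0], [0.0, 0.0, 1.0]]
side [ 0.2231951  -0.64559732  0.8780502 ] [-2.351, 0.637, -0.254] [[468.0, 0.0, 286.0], [0.0, 468.0, 213.0], [0.0, 0.0, 1.0]]
tray top [(0.9, [234.0, 286.0])]
tray side [(0.87, [239.0, 265.0])]
cutout top [(0.62, [236.0, 269.0])]
cutout side [(0.68, [227.0, 248.0])]
cutout_branch top [(0.94, [243.0, 246.0])]
cutout_branch side [(0.63, [211.0, 228.0])]
valve top [(0.68, [154.0, 330.0]), (0.63, [244.0, 146.0]), (0.58, [238.0, 264.0])]
valve side [(0.69, [153.0, 184.0])]
valve_branch top [(0.92, [225.0, 157.0])]
valve_branch side [(0.64, [155.0, 203.0])]
canister top [(0.78, [233.0, 266.0])]
canister side [(0.96, [220.0, 245.0]), (0.47, [216.0, 228.0])]
mat top [(0.63, [261.0, 399.0]), (0.61, [193.0, 381.0])]
mat side [(0.83, [365.0, 307.0]), (0.65, [305.0, 367.0])]
angle_valve top [(0.57, [236.0, 308.0])]
angle_valve side [(0.83, [257.0, 270.0])]
mug top [(0.93, [152.0, 329.0])]
mug side [(0.68, [241.0, 371.0])]
jar top [(0.92, [136.0, 231.0])]
jar side [(0.59, [165.0, 319.0])]
coupling top [(0.67, [144.0, 281.0])]
coupling side [(0.65, [201.0, 344.0])]
{'time_s': 1.2, 'joint_positions': array([ 1.11630156e+00,  3.08139982e-01,  1.63381459e+00,  2.81981198e-05,
        1.19972000e+00, -6.97376196e-02]), 'dq': array([-0.0009823 , -0.00078283, -0.00077843, -0.0013259 ,  0.00229025,
        0.00062985]), 'joint_efforts': array([-2.26085554e-03, -4.15289462e+01, -2.77078360e+01, -1.47439669e-04,
        8.24744129e-04,  5.13460549e-06]), 'position': array([0.23462247, 0.57928437, 0.30384013]), 'tool_rot': array([-6.00660924e-01, -3.08358849e+00,  1.13579037e-04]), 'wrist_force': array([-0.37746806, -0.14507271, -0.43969642]), 'torque': array([-0.03269333, -0.02939739, -0.00802485]), 'grip_force': 0.0, 'opening': 1.0015840183035771}
```

View pics/top0.png

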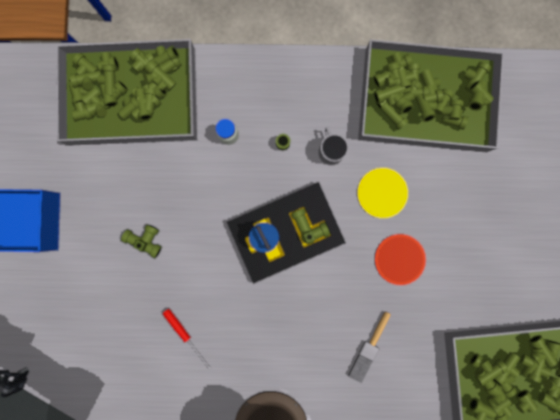

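View pics/side0.png

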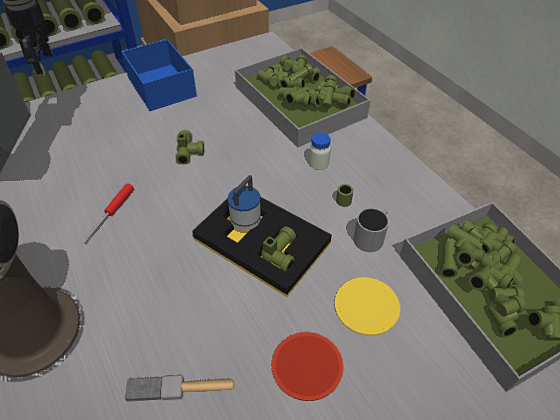

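```bash
cat >> h.py <<'E'
from scipy.optimize import minimize
def proj(name,X):
    P=camera_params(name);K=np.array(P["camera_matrix"]);D=np.array(P["D"])
    R=cv2.Rodrigues(np.array(P["rotation"],float))[0]
    X=np.atleast_2d(X)
    return cv2.projectPoints(((X-P["position"])@R).astype(float),np.zeros(3),np.zeros(3),K,D)[0][:,0]
def cyl(a,b,r,n=24):
    a,b=np.array(a,float),np.array(b,float);d=(b-a)/np.linalg.norm(b-a)
    u=np.cross(d,[.3,.5,.8]);u/=np.linalg.norm(u);v=np.cross(d,u);t=np.linspace(0,2*np.pi,n)[:,None]
    c=r*(np.cos(t)*u+np.sin(t)*v);return np.vstack([a+c,b+c])/1000
def box(x0,x1,y0,y1,z0,z1):
    return np.array([[x,y,z] for x in(x0,x1) for y in(y0,y1) for z in(z0,z1)])/1000
VALVE=[cyl([-60,0,20],[45,0,20],15.5),cyl([0,0,20],[0,55,20],15.5),cyl([-60,0,20],[-44,0,20],20),cyl([29,0,20],[45,0,20],20),cyl([0,39,20],[0,55,20],20),box(-12,12,-12,12,20,64)]
TRAY=[box(-90,90,-135,135,0,34)]
MAT=[cyl([0,0,0],[0,0,4],70,60)]
CAN=[cyl([0,0,0],[0,0,75],37.5,40),cyl([-27,0,115],[27,0,115],5),cyl([-27,0,70],[-27,0,115],5),cyl([27,0,70],[27,0,115],5)]
S=4
def place(parts,p,z):
    c,s=np.cos(p[2]),np.sin(p[2]);R=np.array([[c,-s,0],[s,c,0],[0,0,1]])
    return [q@R.T+[p[0],p[1],z] for q in parts]
def sil(name,parts):
    m=np.zeros((420*S,560*S),np.uint8)
    for q in parts:
        h=cv2.convexHull(((proj(name,q)+.5)*S-.5).astype(np.float32)).round().astype(np.int32)
        cv2.fillConvexPoly(m,h,1)
    return m
def up(m): return (cv2.resize(m.astype(np.float32),None,fx=S,fy=S,interpolation=cv2.INTER_LINEAR)>.5).astype(np.uint8)
def fit(parts,masks,p0,z,ang=True):
    def f(p):
        q=np.array([p0[0]+p[0]*.01,p0[1]+p[1]*.01,p0[2]+(p[2]*.1 if ang else 0)])
        e=0
        for n,m in masks.items():
            s=sil(n,place(parts,q,z));e+=1-(s&m).sum()/max(1,(s|m).sum())
        return e/len(masks)
    n=3 if ang else 2;x=np.zeros(n);st=1.
    for _ in range(3):
        r=minimize(f,x,method="Nelder-Mead",options=dict(initial_simplex=np.vstack([x,x+st*np.eye(n)]),xatol=.005,fatol=1e-4));x=r.x;st/=2
    return np.array([p0[0]+x[0]*.01,p0[1]+x[1]*.01,p0[2]+(x[2]*.1 if ang else 0)]),r.fun
def crop(name,img,c,w,h,k): 
    return cv2.resize(img[c[1]-h//2:c[1]+h//2,c[0]-w//2:c[0]+w//2],None,fx=k,fy=k,interpolation=cv2.INTER_CUBIC)
def blob(m,px):
    m=m.astype(np.uint8);n,l,st,ce=cv2.connectedComponentsWithStats(m)
    i=min(range(1,n),key=lambda i:np.hypot(*(ce[i]-px)) if st[i,4]>40 else 1e9);return (l==i).astype(np.uint8)
def inbox(m,b):
    o=np.zeros(m.shape,np.uint8);o[b[1]:b[3],b[0]:b[2]]=m[b[1]:b[3],b[0]:b[2]];return o
E
python3 - <<'E'
from h import *
a=cv2.imread("pics/top0.png");b=cv2.imread("pics/side0.png")
im=np.vstack([np.hstack([crop(0,a,(285,232),130,100,3),crop(0,a,(142,241),66,100,3)]),np.hstack([crop(0,b,(262,232),130,96,3),crop(0,b,(192,148),66,96,3)])])
cv2.imwrite("pics/crop0.png",im);print(im.shape)
for n,i in(("top",a),("side",b)):
    h=cv2.cvtColor(i,cv2.COLOR_BGR2HSV)
    for t,p in dict(top=[("valve",(142,241)),("mat",(400,259)),("deck",(250,275)),("bench",(200,250)),("blue",(265,237)),("alum",(262,248))],side=[("valve",(185,150)),("mat",(307,365)),("deck",(215,237)),("trayside",(240,262)),("bench",(300,180)),("blue",(240,196)),("alum",(243,215))])[n]:
        print(n,t,h[p[1],p[0]])
E
```

```text
(588, 588, 3)
top valve [ 37 147  71]
top mat [  5 209 196]
top deck [120   5  53]
top bench [138   8 161]
top blue [109 142 115]
top alum [107 194 121]
side valve [ 37 111 103]
side mat [  4 198 156]
side deck [140  21  36]
side trayside [105  18  29]
side bench [150   3 147]
side blue [108 158 134]
side alum [  0   2 109]
```

View pics/crop0.png

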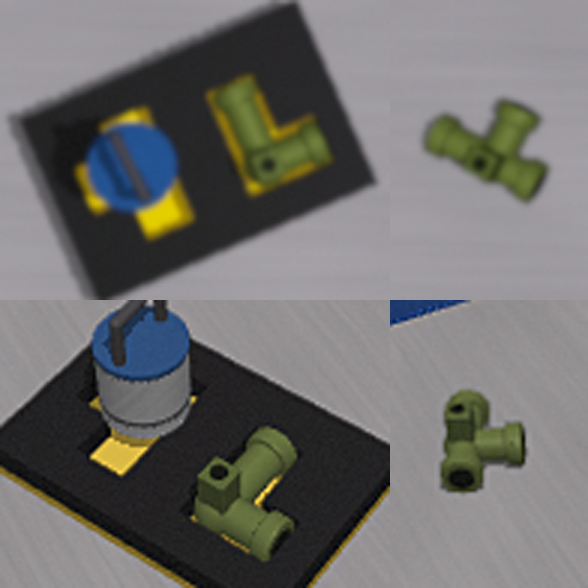

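```bash
cat > m.py <<'E'
from h import *
def hsv(i): return cv2.split(cv2.cvtColor(i,cv2.COLOR_BGR2HSV))
def masks(i):
    H,Sa,V=hsv(i);H=H.astype(int)
    return dict(green=(abs(H-37)<10)&(Sa>70)&(V<150),red=((H<10)|(H>174))&(Sa>140),blue=(abs(H-109)<8)&(Sa>90),dark=(Sa<60)&(V<75))
def hull(m):
    o=np.zeros_like(m);c=max(cv2.findContours(m,0,1)[0],key=len);cv2.fillConvexPoly(o,cv2.convexHull(c),1);return o
E
python3 - <<'E'
from m import *
im={c:cv2.imread(f"pics/{c}0.png") for c in("top","side")};M={c:masks(im[c]) for c in im}
g={"top":up(inbox(M["top"]["green"],(110,215,175,265))),"side":up(inbox(M["side"]["green"],(165,120,215,170)))}
p0=onz("top",(145,241),.02)
for cs in(["top","side"],["top"],["side"]):
    print("valve",cs,fit(VALVE,{c:g[c] for c in cs},[p0[0],p0[1],-2.03],0))
r={"top":up(blob(M["top"]["red"],(400,259))),"side":up(blob(M["side"]["red"],(307,365)))}
p0=onz("top",(400,259),0)
for cs in(["top","side"],["top"],["side"]): print("mat",cs,fit(MAT,{c:r[c] for c in cs},[p0[0],p0[1],0],0,False))
t={}
for c,px in(("top",(285,232)),("side",(262,245))):
    m=inbox(M[c]["dark"],(220,178,350,285) if c=="top" else (188,205,335,296))
    t[c]=up(hull(blob(m,px)))
p0=onz("top",(286,232),.03)
for cs in(["top","side"],["top"],["side"]): print("tray",cs,fit(TRAY,{c:t[c] for c in cs},[p0[0],p0[1],.4],0))
lid=[cyl([0,0,60],[0,0,75],37.5,40)]
b=up(hull(inbox(M["top"]["blue"],(245,220,285,255))))
p0=onz("top",(265,237),.1);print("can top",fit(lid,{"top":b},[p0[0],p0[1],0],.034,False))
print([ (c,t[c].sum()/16) for c in t],b.sum()/16)
E
```

```text
valve ['top', 'side'] (array([ 0.48875156,  0.34803422, -1.99848482]), np.float64(0.192725028330905))Traceback (most recent call last):
  File "<stdin>", line 6, in <module>
  File "h.py", line 51, in fit
    r=minimize(f,x,method="Nelder-Mead",options=dict(initial_simplex=np.vstack([x,x+st*np.eye(n)]),xatol=.005,fatol=1e-4));x=r.x;st/=2
    res = _minimize_neldermead(fun, x0, args, callback, bounds=bounds,
                               **options)
    fsim[k] = func(sim[k])
              ~~~~^^^^^^^^
    fx = function(np.copy(x), *(wrapper_args + args))
  File "h.py", line 47, in f
    s=sil(n,place(parts,q,z));e+=1-(s&m).sum()/max(1,(s|m).sum())
  File "h.py", line 38, in sil
    h=cv2.convexHull(((proj(name,q)+.5)*S-.5).astype(np.float32)).round().astype(np.int32)
                       ~~~~^^^^^^^^
  File "h.py", line 17, in proj
    P=camera_params(name);K=np.array(P["camera_matrix"]);D=np.array(P["D"])
ValueError: time passes only in moves, steps and waits
```

```bash
python3 - <<'E'
from plant import camera_params
import pickle;pickle.dump({c:camera_params(c) for c in("top","side")},open("cp.pkl","wb"))
E
cat >> h.py <<'E'
import pickle
_CP=pickle.load(open("cp.pkl","rb"))
def camera_params(n): return _CP[n]
E
cat > f0.py <<'E'
from m import *
im={c:cv2.imread(f"pics/{c}0.png") for c in("top","side")};M={c:masks(im[c]) for c in im}
g={"top":up(inbox(M["top"]["green"],(110,215,175,265))),"side":up(inbox(M["side"]["green"],(165,120,215,170)))}
p0=onz("top",(145,241),.02)
for cs in(["top","side"],["top"],["side"]):
    print("valve",cs,fit(VALVE,{c:g[c] for c in cs},[p0[0],p0[1],-2.03],0))
r={"top":up(blob(M["top"]["red"],(400,259))),"side":up(blob(M["side"]["red"],(307,365)))}
p0=onz("top",(400,259),0)
for cs in(["top"],["side"]): print("mat",cs,fit(MAT,{c:r[c] for c in cs},[p0[0],p0[1],0],0,False))
t={}
for c,px in(("top",(285,232)),("side",(262,245))):
    m=inbox(M[c]["dark"],(220,178,350,285) if c=="top" else (188,205,335,296))
    t[c]=up(hull(blob(m,px)))
p0=onz("top",(286,232),.03)
for cs in(["top","side"],["top"],["side"]): print("tray",cs,fit(TRAY,{c:t[c] for c in cs},[p0[0],p0[1],.4],0))
lid=[cyl([0,0,60],[0,0,75],37.5,40)]
b=up(hull(inbox(M["top"]["blue"],(245,220,285,255))))
p0=onz("top",(265,237),.1);print("can top",fit(lid,{"top":b},[p0[0],p0[1],0],.034,False))
E
python3 f0.py
```

```text
valve ['top', 'side'] (array([ 0.48875156,  0.34803422, -1.99848482]), np.float64(0.192725028330905))
valve ['top'] (array([ 0.48907285,  0.34828058, -1.96001472]), np.float64(0.20473526311521928))
valve ['side'] (array([ 0.48925306,  0.34889985, -1.97721329]), np.float64(0.17493472584856395))
mat ['top'] (array([ 0.45783665, -0.34558195,  0.        ]), np.float64(0.053528850739151146))
mat ['side'] (array([ 0.45833384, -0.34622059,  0.        ]), np.float64(0.024280031821797943))
tray ['top', 'side'] (array([ 0.52866848, -0.03119438,  0.42270716]), np.float64(0.06280641430908801))
tray ['top'] (array([ 0.52810944, -0.03199252,  0.42585011]), np.float64(0.012766457963881095))
tray ['side'] (array([ 0.53075597, -0.02777095,  0.42059971]), np.float64(0.10442401829146652))
can top (array([0.51617199, 0.02241373, 0.        ]), np.float64(0.11205195659322587))
```

Run:
```python
from m import *
im={c:cv2.imread(f"pics/{c}0.png") for c in("top","side")}
i=im["top"];H,Sa,V=hsv(i)
m=inbox((Sa<120)&(V<100),(252,222,278,252)); hm=hull(inbox(masks(i)["blue"],(245,220,285,255)));m&=hm
print("lid hull", cv2.minEnclosingCircle(np.argwhere(hm)[:,::-1].astype(np.float32)))
for r in range(222,254): print(r,' '.join('%3d'%v for v in V[r,250:282]))
```

```text
lid hull ((263.32537841796875, 236.91343688964844), 16.426774978637695)
222  26  24  28  42  60  79  99 115 128 146 161 171 176 178 178 168 148 134 132 124  99  65  44  37  39  39  38  38  38  40  39  39
223  23  24  38  64  92 108 114 117 115 115 116 117 123 126 126 123 118 110 103 108  96  69  50  43  39  38  39  39  39  39  39  38
224  23  27  44  79 107 113 105  97 112 122 130 135 139 140 140 139 137 135 130 121 107  92  76  57  47  40  39  39  40  39  39  39
225  23  25  41  72  95  94  92 102 110 118 130 139 142 143 143 144 143 143 142 139 132 121 106  84  62  46  41  38  39  39  39  40
226  25  27  37  51  68  79  85  86  89  98 116 133 142 144 144 144 144 144 144 144 142 137 130 112  88  62  46  39  40  38  39  39
227  28  37  52  69  82  87  80  75  77  83 103 128 141 145 144 144 144 144 145 145 145 144 141 131 114  87  62  45  40  39  40  39
228  33  51  69  82  93  99  91  78  75  78  95 122 138 143 143 144 144 144 144 145 146 145 144 141 131 112  81  53  41  39  39  40
229  45  66  79  90 100 112 108  89  78  77  90 114 134 141 144 144 145 143 145 145 146 146 146 144 141 
[... 2495 characters left out ...]
 128 136 176 207 216 202 175 159 146 124
249 186 208 208 194 159 116 124 134 138 140 140 139 138 138 137 132 119 106 104 110 118 119 148 182 209 221 224 214 188 165 153 137
250 160 189 197 188 161 127  95 112 123 132 137 139 140 141 142 138 130 122 116 116 136 165 192 213 223 226 226 221 202 176 158 143
251 117 149 161 157 138 113  83  77  94 107 117 122 125 127 129 126 118 127 144 167 186 206 219 224 226 227 227 225 215 188 165 150
252  77 107 122 118 102  81  61  48  61  73  83  88  94  97 100 109 151 178 193 208 218 223 226 227 227 227 227 226 221 201 175 156
253  50  69  82  77  64  49  41  39  40  46  51  55  60  63  66 120 176 208 220 224 226 227 227 227 228 227 227 226 223 209 181 159
```

Run:
```python
from m import *
i=cv2.imread("pics/side0.png")
H,Sa,V=hsv(i)
c=crop(0,i,(245,200),50,60,10);
for x in range(0,50,10): cv2.putText(c,str(220+x),(x*10,10),0,.35,(0,0,255),1)
for y in range(0,60,10): cv2.putText(c,str(170+y),(0,y*10+5),0,.35,(0,0,255),1)
for yaw in(.43,.5):
  for s,k in(((0,0,255),.43),((0,255,0),.52)):
    q=place([np.array([[-.027,0,.115],[.027,0,.115],[-.027,0,.075],[.027,0,.075]])],[.516,.0224,k],.034)[0]
    P=((proj("side",q)+.5-[220,170])*10).astype(int)
    cv2.line(c,tuple(map(int,P[0])),tuple(map(int,P[1])),s,1)
    for a,b in((0,2),(1,3)): cv2.line(c,tuple(map(int,P[a])),tuple(map(int,P[b])),s,1)
cv2.imwrite("pics/hand.png",c)
```

```text
(no output)
```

View pics/hand.png

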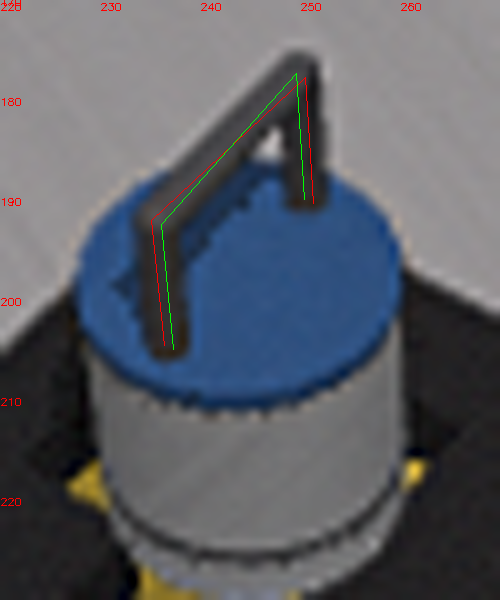

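The top view shows these candidates:
- **Canister:** only the blue-lidded one at (265,237).
- **Mat:** red at (400,259) is the one meant; yellow at (383,193) is the look-alike.
- **Valve:** the loose one at (142,241). The nested angle valve at (309,230) and the bodies in the bins are not it.

The crops confirm the choices, and the handle overlay fits to about 1 px at yaw ≈ 0.44. I'm approaching the handle now.

Request:
move_arm(
  offset=[
    [0.469,-0.928,0],
    [0.469,-0.928,0],
    [0.469,-0.928,0],
  ],
  dr=[
    [0,0,-0.37],
    [0,0,-0.37],
    [0,0,-0.37],
  ],
  hand=1,
)

```text
time_s: 1.5
position: [0.2829, 0.4822, 0.3031]
tool_rot: [1.194, 2.904, -0.006]
wrist_force: [0.1, 0.4, -0.5]
opening: 1.0
grip_force: 0.0
```

Request:
move_arm(
  offset=[
    [0.469,-0.928,0],
    [0.469,-0.928,0],
    [0.469,-0.928,0],
  ],
  dr=[
    [0,0,-0.37],
    [0,0,-0.37],
    [0,0,-0.37],
  ],
)

```text
time_s: 1.8
position: [0.33, 0.3896, 0.3037]
tool_rot: [1.732, 2.619, -0.003]
wrist_force: [0.3, 0.6, -0.0]
opening: 0.999
grip_force: 0.0
```

Request:
move_arm(
  offset=[
    [0.469,-0.928,0],
    [0.469,-0.928,0],
    [0.469,-0.928,0],
  ],
  dr=[
    [0,0,-0.37],
    [0,0,-0.37],
    [0,0,-0.37],
  ],
)

```text
time_s: 2.1
position: [0.3771, 0.2969, 0.304]
tool_rot: [2.204, 2.236, -0.001]
wrist_force: [-0.5, 0.8, 0.2]
opening: 1.001
grip_force: 0.0
```

Request:
move_arm(
  offset=[
    [0.469,-0.928,0],
    [0.469,-0.928,0],
    [0.469,-0.928,0],
  ],
  dr=[
    [0,0,-0.37],
    [0,0,-0.37],
    [0,0,-0.37],
  ],
)

```text
time_s: 2.4
position: [0.4243, 0.2041, 0.3043]
tool_rot: [2.593, 1.769, 0.001]
wrist_force: [-0.3, 1.3, 0.2]
opening: 1.001
grip_force: 0.0
```

Request:
move_arm(
  offset=[
    [0.469,-0.928,0],
    [0.469,-0.928,0],
    [0.469,-0.928,0],
  ],
  dr=[
    [0,0,-0.37],
    [0,0,-0.37],
    [0,0,-0.37],
  ],
)

```text
time_s: 2.7
position: [0.4715, 0.1111, 0.3045]
tool_rot: [2.885, 1.236, 0.003]
wrist_force: [-0.1, 0.5, -0.1]
opening: 1.003
grip_force: 0.0
```

Request:
move_arm(
  offset=[
    [0.469,-0.928,0],
    [0.469,-0.928,0],
    [0.469,-0.928,0],
    [0.469,-0.928,0],
  ],
  dr=[
    [0,0,-0.37],
    [0,0,-0.37],
    [0,0,-0.37],
    [0,0,-0.37],
  ],
)

```text
time_s: 3.1
position: [0.5167, 0.0209, 0.304]
tool_rot: [-3.07, -0.669, -0.0]
wrist_force: [-0.1, 0.4, 0.7]
opening: 1.004
grip_force: 0.0
```

Request:
move_arm(
  offset=[
    [0,0.01,-0.4],
    [0,0.01,-0.7],
    [0,0.01,-0.9],
    [0,0.01,-1.0],
    [0,0.01,-1.0],
  ],
  dr=[
    [0,0,0],
    [0,0,0],
    [0,0,0],
    [0,0,0],
    [0,0,0],
  ],
)

```text
time_s: 3.6
position: [0.5147, 0.0243, 0.2025]
tool_rot: [-3.067, -0.677, 0.005]
wrist_force: [0.8, 0.1, 0.5]
opening: 0.999
grip_force: 0.0
```

Request:
move_arm(
  offset=[
    [0,0,-0.02],
    [0,0,-0.02],
    [0,0,-0.02],
    [0,0,-0.02],
    [0,0,-0.02],
  ],
  dr=[
    [0,0,0],
    [0,0,0],
    [0,0,0],
    [0,0,0],
    [0,0,0],
  ],
  hand=-0.5,
  force=60,
)

```text
time_s: 4.1
position: [0.5163, 0.0235, 0.2025]
tool_rot: [3.068, 0.673, 0.002]
wrist_force: [0.9, -0.7, -0.1]
opening: 0.252
grip_force: 0.0
```

Request:
move_arm(
  offset=[
    [0,0,0],
    [0,0,0],
    [0,0,0],
    [0,0,0],
    [0,0,0],
  ],
  dr=[
    [0,0,0],
    [0,0,0],
    [0,0,0],
    [0,0,0],
    [0,0,0],
  ],
  hand=-1,
)

```text
time_s: 4.6
position: [0.5162, 0.0234, 0.2023]
tool_rot: [3.068, 0.673, 0.0]
wrist_force: [-0.1, 0.4, 4.4]
opening: 0.093
grip_force: 58.3
```

Request:
move_arm(
  offset=[
    [0,0,0.05],
    [0,0,0.2],
    [0,0,0.4],
    [0,0,0.6],
    [0,0,0.75],
  ],
  dr=[
    [0,0,0],
    [0,0,0],
    [0,0,0],
    [0,0,0],
    [0,0,0],
  ],
)

```text
time_s: 5.1
position: [0.5154, 0.0236, 0.2766]
tool_rot: [-3.068, -0.673, 0.002]
wrist_force: [1.0, 0.3, -4.4]
opening: 0.093
grip_force: 58.3
```

Run:
```python
from h import *
a=camera("side");b=camera("top")
cv2.imwrite("pics/lift.png",np.hstack([crop(0,a,(255,190),190,190,2),crop(0,b,(280,232),190,190,2)]));s=telemetry.state();print(s["position"],s["wrist_force"],s["opening"],s["grip_force"])
```

```text
[0.51687897 0.02359194 0.27810188] [ 1.20001924 -0.74176883 -4.51459109] 0.09823947820260254 58.394535183906555
```

View pics/lift.png

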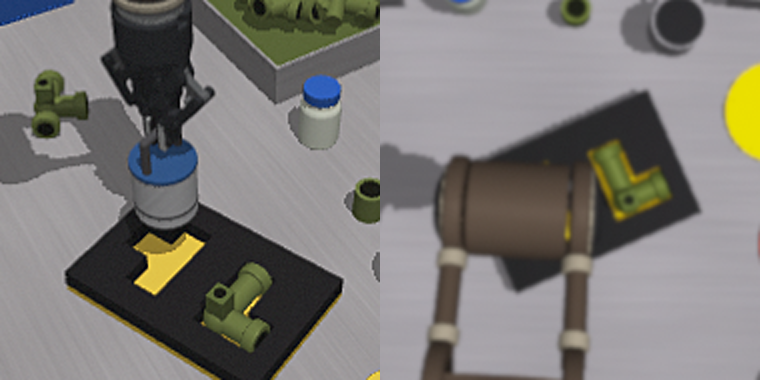

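The canister hangs upright in the gripper and the T cutout shows free (side crop, about (165,255)). Next is the carry to the red mat.

Request:
move_arm(
  offset=[
    [-0.05,-0.3,0],
    [-0.1,-0.6,0],
    [-0.145,-0.92,0],
  ],
  dr=[
    [0,0,0],
    [0,0,0],
    [0,0,0],
  ],
)

```text
time_s: 5.5
position: [0.5, -0.0687, 0.2747]
tool_rot: [-3.066, -0.675, 0.005]
wrist_force: [0.4, -0.2, -4.9]
opening: 0.091
grip_force: 58.5
```

Request:
move_arm(
  offset=[
    [-0.05,-0.3,0],
    [-0.1,-0.6,0],
    [-0.145,-0.92,0],
  ],
  dr=[
    [0,0,0],
    [0,0,0],
    [0,0,0],
  ],
)

```text
time_s: 5.8
position: [0.4855, -0.1609, 0.2746]
tool_rot: [-3.066, -0.673, 0.005]
wrist_force: [0.0, 0.2, -4.3]
opening: 0.09
grip_force: 58.5
```

Request:
move_arm(
  offset=[
    [-0.05,-0.3,0],
    [-0.1,-0.6,0],
    [-0.145,-0.92,0],
  ],
  dr=[
    [0,0,0],
    [0,0,0],
    [0,0,0],
  ],
)

```text
time_s: 6.1
position: [0.4711, -0.2528, 0.2744]
tool_rot: [-3.066, -0.673, 0.004]
wrist_force: [0.9, 0.1, -3.7]
opening: 0.092
grip_force: 58.5
```

Request:
move_arm(
  offset=[
    [-0.05,-0.3,0],
    [-0.1,-0.6,0],
    [-0.13,-0.8,0],
    [-0.145,-0.92,0],
    [-0.145,-0.92,0],
  ],
  dr=[
    [0,0,0],
    [0,0,0],
    [0,0,0],
    [0,0,0],
    [0,0,0],
  ],
)

```text
time_s: 6.6
position: [0.4572, -0.3453, 0.2752]
tool_rot: [-3.068, -0.67, 0.002]
wrist_force: [-0.4, -0.1, -4.7]
opening: 0.09
grip_force: 58.5
```

Request:
move_arm(
  offset=[
    [0,0,-0.25],
    [0,0,-0.5],
    [0,0,-0.75],
    [0,0,-0.9],
    [0,0,-0.98],
  ],
  dr=[
    [0,0,0],
    [0,0,0],
    [0,0,0],
    [0,0,0],
    [0,0,0],
  ],
)

```text
time_s: 7.1
position: [0.4573, -0.3426, 0.1766]
tool_rot: [-3.065, -0.674, 0.004]
wrist_force: [-0.2, 1.1, -4.7]
opening: 0.091
grip_force: 58.5
```

Request:
move_arm(
  offset=[
    [0,-0.02,0],
    [0,-0.02,-0.02],
    [0,-0.02,-0.04],
    [0,-0.02,-0.04],
  ],
  dr=[
    [0,0,0],
    [0,0,0],
    [0,0,0],
    [0,0,0],
  ],
)

```text
time_s: 7.5
position: [0.4584, -0.3469, 0.1757]
tool_rot: [3.067, 0.673, 0.001]
wrist_force: [-0.7, 1.3, -4.0]
opening: 0.088
grip_force: 58.5
```

Request:
move_arm(
  offset=[
    [0,0,-0.01],
    [0,0,-0.02],
    [0,0,-0.02],
    [0,0,-0.02],
  ],
  dr=[
    [0,0,0],
    [0,0,0],
    [0,0,0],
    [0,0,0],
  ],
)

```text
time_s: 7.9
position: [0.458, -0.3465, 0.1729]
tool_rot: [-3.069, -0.673, -0.0]
wrist_force: [0.5, 0.9, -4.7]
opening: 0.093
grip_force: 58.5
```

Request:
move_arm(
  offset=[
    [0,0,-0.01],
    [0,0,-0.015],
    [0,0,-0.015],
  ],
  dr=[
    [0,0,0],
    [0,0,0],
    [0,0,0],
  ],
)

```text
time_s: 8.2
position: [0.4586, -0.3473, 0.1723]
tool_rot: [3.066, 0.673, 0.002]
wrist_force: [-0.6, -1.2, 0.7]
opening: 0.092
grip_force: 59.0
```

Request:
move_arm(
  offset=[
    [0,0,0],
    [0,0,0],
    [0,0,0],
    [0,0,0],
    [0,0,0],
  ],
  dr=[
    [0,0,0],
    [0,0,0],
    [0,0,0],
    [0,0,0],
    [0,0,0],
  ],
  hand=0.6,
)

```text
time_s: 8.7
position: [0.4581, -0.3464, 0.1714]
tool_rot: [-3.069, -0.673, -0.0]
wrist_force: [0.4, 0.2, 0.9]
opening: 0.8
grip_force: 0.0
```

Request:
move_arm(
  offset=[
    [0,0,0.1],
    [0,0,0.3],
    [0,0,0.6],
    [0,0,1.0],
    [0,0,1.0],
  ],
  dr=[
    [0,0,0],
    [0,0,0],
    [0,0,0],
    [0,0,0],
    [0,0,0],
  ],
)

```text
time_s: 9.2
position: [0.461, -0.3491, 0.2789]
tool_rot: [3.058, 0.671, 0.013]
wrist_force: [0.9, -0.7, 0.3]
opening: 0.798
grip_force: 0.0
```

Run:
```python
from h import *
a=camera("side")
cv2.imwrite("pics/rel.png",crop(0,a,(300,310),190,210,3));s=telemetry.state();print(s["position"],s["tool_rot"],s["time_s"],s["opening"])
```

```text
[ 0.45993018 -0.34813319  0.27615349] [3.06143798 0.67185074 0.00837793] 9.25 0.8005677875755476
```

View pics/rel.png

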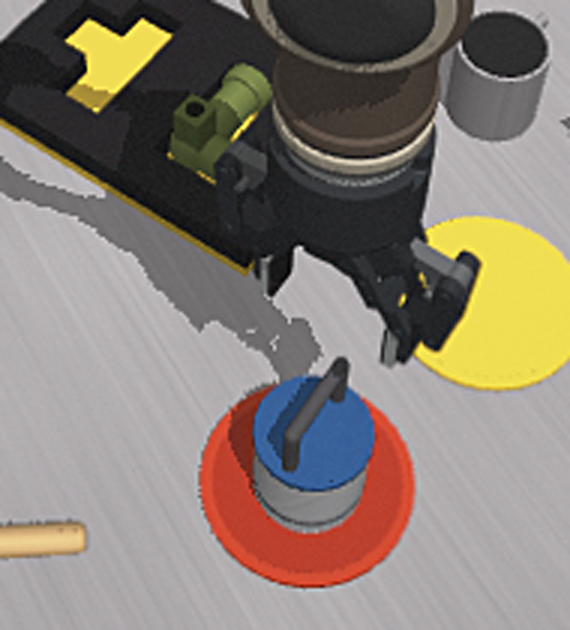

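The canister stands upright, released and centred on the red mat (crop about (310,470)). Next I refine the valve and cutout poses.

```bash
cat > f1.py <<'E'
from m import *
T=[np.array([[x,y,z] for x,y in((-63,-22.5),(48,-22.5),(48,22.5),(-63,22.5))])/1000 for z in(0,)] if 0 else None
def Tp(z): return [np.array([[-63,-22.5,z],[48,-22.5,z],[48,22.5,z],[-63,22.5,z]])/1000,np.array([[-22.5,0,z],[22.5,0,z],[22.5,58,z],[-22.5,58,z]])/1000]
def csil(n,q): return sil(n,place(Tp(10),q,0))&sil(n,place(Tp(34),q,0))
im={c:camera(c) for c in("top","side")}
for c in im: cv2.imwrite(f"pics/{c}1.png",im[c])
g={};y={}
for c,b,bc in(("top",(110,215,175,265),(230,205,290,272)),("side",(165,120,215,170),(215,180,275,250))):
    H,Sa,V=hsv(im[c]);H=H.astype(int)
    g[c]=up(cv2.morphologyEx(inbox((abs(H-37)<14)&(Sa>45),b),cv2.MORPH_CLOSE,np.ones((3,3))))
    # exact: drop pixels of other blobs
    m=inbox((abs(H-26)<8)&(Sa>110)&(V>75),bc);y[c]=up(blob(m,(264,240) if c=="top" else (245,222)))
for cs in(["top","side"],["top"],["side"]):
    print("valve",cs,*fit(VALVE,{c:g[c] for c in cs},[.489,.3485,-1.97],0))
def fc(cs):
    def f(p):
        q=[.515+p[0]*.01,.017+p[1]*.01,.425+p[2]*.1];e=0
        for n in cs:
            s=csil(n,q);e+=1-(s&y[n]).sum()/(s|y[n]).sum()
        return e
    x=np.zeros(3)
    for st in(1,.5,.2):
        r=minimize(f,x,method="Nelder-Mead",options=dict(initial_simplex=np.vstack([x,x+st*np.eye(3)]),xatol=.005,fatol=1e-4));x=r.x
    return .515+x[0]*.01,.017+x[1]*.01,.425+x[2]*.1,r.fun/len(cs)
for cs in(["top","side"],["top"],["side"]): print("cut",cs,fc(cs))
tp,ty=np.array([.52811,-.03199]),.42585
c,s=np.cos(ty),np.sin(ty);print("from tray",tp+[c*.008-s*.05,s*.008+c*.05])
E
python3 f1.py
```

```text
valve ['top', 'side'] [ 0.48910412  0.34968768 -2.03280211] 0.5755256585837428
valve ['top'] [ 0.48910412  0.34968768 -2.03280211] 0.15105131716748565
valve ['side'] [ 0.489   0.3485 -1.97  ] 1.0
cut ['top', 'side'] (np.float64(0.5155965591813857), np.float64(0.014705803198244966), np.float64(0.42718948394422535), np.float64(0.10401254179070624))
cut ['top'] (np.float64(0.515033296786868), np.float64(0.01552005659949457), np.float64(0.40451776119842603), np.float64(0.13140760033147858))
cut ['side'] (np.float64(0.5156333143078857), np.float64(0.014925414796445225), np.float64(0.41919297944698897), np.float64(0.07345876701361087))
from tray [0.51474075 0.01684916]
```

Request:
move_arm(
  offset=[
    [0.04,0.45,0],
    [0.04,0.9,0],
    [0.04,0.996,0],
  ],
  dr=[
    [0,0,0.1],
    [0,0,0.1],
    [0,0,0.1],
  ],
  hand=0.2,
)

```text
time_s: 9.65
position: [0.4602, -0.2426, 0.2689]
tool_rot: [-3.022, -0.835, 0.006]
wrist_force: [-0.2, -0.3, -0.3]
opening: 0.604
grip_force: 0.0
```

Request:
move_arm(
  offset=[
    [0.04,0.45,0],
    [0.04,0.9,0],
    [0.04,0.996,0],
  ],
  dr=[
    [0,0,0.1],
    [0,0,0.1],
    [0,0,0.1],
  ],
)

```text
time_s: 9.95
position: [0.4646, -0.1438, 0.2697]
tool_rot: [-2.976, -0.994, 0.004]
wrist_force: [-0.7, -0.3, -0.7]
opening: 0.604
grip_force: 0.0
```

Request:
move_arm(
  offset=[
    [0.04,0.45,0],
    [0.04,0.9,0],
    [0.04,0.996,0],
  ],
  dr=[
    [0,0,0.1],
    [0,0,0.1],
    [0,0,0.1],
  ],
)

```text
time_s: 10.25
position: [0.4692, -0.045, 0.2703]
tool_rot: [-2.922, -1.149, 0.003]
wrist_force: [-0.1, -0.5, -0.1]
opening: 0.606
grip_force: 0.0
```

Request:
move_arm(
  offset=[
    [0.04,0.45,0],
    [0.04,0.9,0],
    [0.04,0.996,0],
  ],
  dr=[
    [0,0,0.1],
    [0,0,0.1],
    [0,0,0.1],
  ],
)

```text
time_s: 10.55
position: [0.4739, 0.054, 0.2707]
tool_rot: [-2.859, -1.3, 0.001]
wrist_force: [-0.7, -1.2, 0.2]
opening: 0.603
grip_force: 0.0
```

Request:
move_arm(
  offset=[
    [0.04,0.45,0],
    [0.04,0.9,0],
    [0.04,0.996,0],
  ],
  dr=[
    [0,0,0.1],
    [0,0,0.1],
    [0,0,0.1],
  ],
)

```text
time_s: 10.85
position: [0.4784, 0.1534, 0.271]
tool_rot: [-2.788, -1.448, -0.0]
wrist_force: [-0.5, -0.7, -0.5]
opening: 0.603
grip_force: 0.0
```

Request:
move_arm(
  offset=[
    [0.04,0.45,0],
    [0.04,0.9,0],
    [0.04,0.996,0],
  ],
  dr=[
    [0,0,0.1],
    [0,0,0.1],
    [0,0,0.1],
  ],
)

```text
time_s: 11.15
position: [0.4828, 0.253, 0.271]
tool_rot: [-2.709, -1.591, -0.001]
wrist_force: [0.2, 0.1, 0.1]
opening: 0.598
grip_force: 0.0
```

Request:
move_arm(
  offset=[
    [0.04,0.45,0],
    [0.04,0.8,0],
    [0.04,0.996,0],
    [0.04,0.996,0],
    [0.04,0.996,0],
  ],
  dr=[
    [0,0,0.1],
    [0,0,0.1],
    [0,0,0.1],
    [0,0,0.1],
    [0,0,0.1],
  ],
)

```text
time_s: 11.65
position: [0.4862, 0.3492, 0.2707]
tool_rot: [2.622, 1.727, -0.003]
wrist_force: [-1.1, -0.3, -0.8]
opening: 0.599
grip_force: 0.0
```

Run:
```python
from m import *
g={}
for c,b in(("top",(110,215,175,265)),("side",(165,120,215,170))):
    i=cv2.imread(f"pics/{c}0.png")
    d=np.abs(i.astype(int)-cv2.medianBlur(i,5)*0-np.median(i[b[1]:b[3],b[0]:b[2]].reshape(-1,3),0)).max(2)
    lab=cv2.cvtColor(i,cv2.COLOR_BGR2LAB).astype(int)
    m=inbox(lab[...,2]-128>7,b);m=cv2.morphologyEx(m,cv2.MORPH_CLOSE,np.ones((3,3)))
    g[c]=up(m);print(c,m.sum())
for cs in(["top","side"],["top"],["side"]): print(cs,*fit(VALVE,{c:g[c] for c in cs},[.489,.3485,-1.97],0))
```

```text
top 685
side 563
['top', 'side'] [ 0.48900985  0.34955328 -2.0149403 ] 0.14350496927167444
['top'] [ 0.48882204  0.34940221 -2.02078331] 0.1221140696645483
['side'] [ 0.48956753  0.35052833 -2.01269589] 0.1591232564759465
```

Request:
move_arm(
  offset=[
    [0.028,0,-0.4],
    [0.028,0,-0.8],
    [0.028,0,-0.8],
    [0.028,0,-0.8],
  ],
  dr=[
    [0,0,-0.036],
    [0,0,-0.036],
    [0,0,-0.036],
    [0,0,-0.036],
  ],
)

```text
time_s: 12.05
position: [0.4886, 0.3489, 0.1908]
tool_rot: [2.656, 1.676, -0.005]
wrist_force: [-0.3, -0.2, 0.9]
opening: 0.602
grip_force: 0.0
```

Request:
move_arm(
  offset=[
    [0,0,-0.2],
    [0,0,-0.4],
    [0,0,-0.6],
    [0,0,-0.7],
    [0,0,-0.7],
  ],
  dr=[
    [0,0,0],
    [0,0,0],
    [0,0,0],
    [0,0,0],
    [0,0,0],
  ],
)

```text
time_s: 12.55
position: [0.4892, 0.3504, 0.1219]
tool_rot: [2.656, 1.678, 0.0]
wrist_force: [-0.2, 0.3, -0.2]
opening: 0.597
grip_force: 0.0
```

Run:
```python
from h import *
a=camera("side");cv2.imwrite("pics/g.png",crop(0,a,(195,140),110,110,5));s=telemetry.state();print(s["position"],s["tool_rot"],s["wrist_force"])
```

```text
[0.48962117 0.3508029  0.12265661] [2.65568098e+00 1.67813800e+00 2.32912016e-03] [0.05401002 0.603782   0.62446917]
```

View pics/g.png

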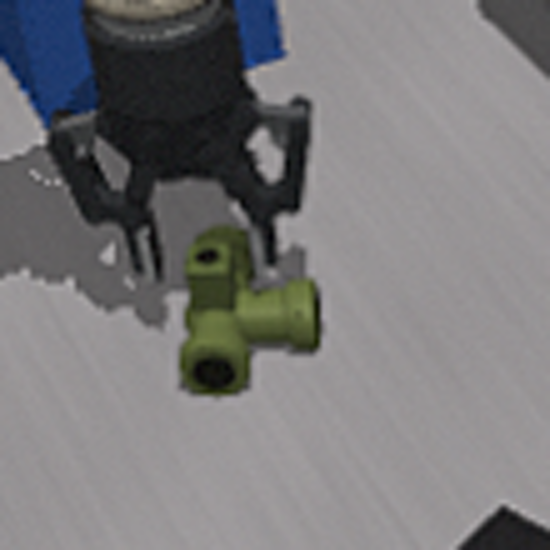

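Fingers straddle the stem, crop about (150,260) and (272,245), with the stem at (210,265). I lower a little and close.

Request:
move_arm(
  offset=[
    [0,0,-0.04],
    [0,0,-0.075],
    [0,0,-0.075],
    [0,0,-0.075],
  ],
  dr=[
    [0,0,0],
    [0,0,0],
    [0,0,0],
    [0,0,0],
  ],
)

```text
time_s: 13.0
position: [0.4889, 0.3508, 0.1141]
tool_rot: [2.655, 1.679, 0.0]
wrist_force: [0.9, -0.8, 0.7]
opening: 0.603
grip_force: 0.0
```

Request:
move_arm(
  offset=[
    [0,0,0],
    [0,0,0],
    [0,0,0],
    [0,0,0],
    [0,0,0],
  ],
  dr=[
    [0,0,0],
    [0,0,0],
    [0,0,0],
    [0,0,0],
    [0,0,0],
  ],
  hand=-0.7,
  force=40,
)

```text
time_s: 13.5
position: [0.4892, 0.3508, 0.1142]
tool_rot: [2.655, 1.679, 0.001]
wrist_force: [-0.1, -0.8, 2.4]
opening: 0.268
grip_force: 39.5
```

Request:
move_arm(
  offset=[
    [0,0,0],
    [0,0,0],
    [0,0,0],
  ],
  dr=[
    [0,0,0],
    [0,0,0],
    [0,0,0],
  ],
  hand=-1,
  force=60,
)

```text
time_s: 13.8
position: [0.4892, 0.3508, 0.1143]
tool_rot: [2.655, 1.679, 0.001]
wrist_force: [1.5, -1.0, 3.6]
opening: 0.269
grip_force: 61.5
```

Request:
move_arm(
  offset=[
    [0,0,0.1],
    [0,0,0.3],
    [0,0,0.6],
    [0,0,0.9],
    [0,0,0.9],
  ],
  dr=[
    [0,0,0],
    [0,0,0],
    [0,0,0],
    [0,0,0],
    [0,0,0],
  ],
)

```text
time_s: 14.3
position: [0.491, 0.3523, 0.2086]
tool_rot: [-2.655, -1.678, -0.014]
wrist_force: [1.4, 1.2, -0.8]
opening: 0.267
grip_force: 61.1
```

Request:
move_arm(
  offset=[
    [0.014,-0.186,0],
    [0.029,-0.372,0],
    [0.043,-0.558,0],
  ],
  dr=[
    [0,0,0.129],
    [0,0,0.258],
    [0,0,0.387],
  ],
)

```text
time_s: 14.6
position: [0.4918, 0.294, 0.2023]
tool_rot: [-2.256, -2.185, 0.005]
wrist_force: [0.2, 0.2, -1.9]
opening: 0.265
grip_force: 61.0
```

Request:
move_arm(
  offset=[
    [0.014,-0.186,0],
    [0.029,-0.372,0],
    [0.043,-0.558,0],
  ],
  dr=[
    [0,0,0.129],
    [0,0,0.258],
    [0,0,0.387],
  ],
)

```text
time_s: 14.9
position: [0.4961, 0.238, 0.2022]
tool_rot: [-1.77, -2.593, 0.004]
wrist_force: [0.4, 0.2, -1.7]
opening: 0.267
grip_force: 61.0
```

Request:
move_arm(
  offset=[
    [0.014,-0.186,0],
    [0.029,-0.372,0],
    [0.043,-0.558,0],
  ],
  dr=[
    [0,0,0.129],
    [0,0,0.258],
    [0,0,0.387],
  ],
)

```text
time_s: 15.2
position: [0.5003, 0.1823, 0.2022]
tool_rot: [-1.212, -2.895, 0.003]
wrist_force: [-0.3, -0.2, -2.0]
opening: 0.268
grip_force: 61.0
```

Request:
move_arm(
  offset=[
    [0.014,-0.186,0],
    [0.029,-0.372,0],
    [0.043,-0.558,0],
  ],
  dr=[
    [0,0,0.129],
    [0,0,0.258],
    [0,0,0.387],
  ],
)

```text
time_s: 15.5
position: [0.5047, 0.1266, 0.2023]
tool_rot: [-0.604, -3.08, 0.002]
wrist_force: [-0.4, 0.2, -0.8]
opening: 0.268
grip_force: 61.0
```

Request:
move_arm(
  offset=[
    [0.014,-0.186,0],
    [0.029,-0.372,0],
    [0.043,-0.558,0],
  ],
  dr=[
    [0,0,0.129],
    [0,0,0.258],
    [0,0,0.387],
  ],
)

```text
time_s: 15.8
position: [0.509, 0.071, 0.2023]
tool_rot: [0.028, -3.138, -0.0]
wrist_force: [0.4, 0.7, -1.3]
opening: 0.268
grip_force: 61.0
```

Request:
move_arm(
  offset=[
    [0.014,-0.186,0],
    [0.029,-0.372,0],
    [0.043,-0.558,0],
    [0.043,-0.558,0],
    [0.043,-0.558,0],
  ],
  dr=[
    [0,0,0.129],
    [0,0,0.258],
    [0,0,0.387],
    [0,0,0.387],
    [0,0,0.387],
  ],
)

```text
time_s: 16.3
position: [0.5137, 0.016, 0.2028]
tool_rot: [0.645, -3.072, -0.002]
wrist_force: [-0.0, 0.0, -2.0]
opening: 0.267
grip_force: 61.0
```

Request:
move_arm(
  offset=[
    [0.01,0,-0.2],
    [0.01,0,-0.4],
    [0.01,0,-0.48],
    [0.01,0,-0.48],
    [0.01,0,-0.48],
  ],
  dr=[
    [0,0,0.005],
    [0,0,0.005],
    [0,0,0.005],
    [0,0,0.005],
    [0,0,0.005],
  ],
)

```text
time_s: 16.8
position: [0.5158, 0.0164, 0.156]
tool_rot: [-0.659, 3.072, 0.0]
wrist_force: [0.1, -0.4, -1.3]
opening: 0.265
grip_force: 60.9
```

```bash
cat > f2.py <<'E'
from m import *
i=camera("side");st=telemetry.state();p=st["position"];print(p,st["tool_rot"])
cv2.imwrite("pics/hov.png",i)
lab=cv2.cvtColor(i,cv2.COLOR_BGR2LAB).astype(int);H,Sa,V=hsv(i);H=H.astype(int)
z=p[2]-.1143
q0=[p[0],p[1],.42];
m=inbox((abs(H-37)<=6)&(Sa>50),(205,160,290,245))
n,l,s,ce=cv2.connectedComponentsWithStats(m);print(s[1:],ce[1:])
c0=proj("side",[[q0[0],q0[1],z+.02]])[0];m=blob(m,c0)
m=cv2.morphologyEx(m,cv2.MORPH_CLOSE,np.ones((3,3)));mm=up(m)
for parts in(VALVE[:5],VALVE): print("z",z,*fit(parts,{"side":mm},q0,z))
o=cv2.resize(i,None,fx=S,fy=S,interpolation=cv2.INTER_CUBIC)
for P,q,col in((VALVE[:5],q0,(0,0,255)),):
    cs,_=cv2.findContours(sil("side",place(P,q,z)),0,1);cv2.drawContours(o,cs,-1,col,1)
cs,_=cv2.findContours(mm,0,1);cv2.drawContours(o,cs,-1,(255,255,0),1)
cv2.imwrite("pics/hov2.png",o[160*S:260*S,195*S:325*S])
E
python3 f2.py
```

```text
[0.51622762 0.01624128 0.1565519 ] [-6.58672810e-01  3.07045381e+00 -3.77163003e-04]
[[223 194  42  40 738]
 [245 199   1   1   1]
 [263 226  27  19 292]] [[239.19512195 211.80487805]
 [245.         199.        ]
 [279.48972603 237.08219178]]
z 0.04225190400596081 [0.51687009 0.01660839 0.39153957] 0.3011041298115049
z 0.04225190400596081 [0.51633709 0.01673757 0.39260887] 0.2877843102321991
```

View pics/hov2.png

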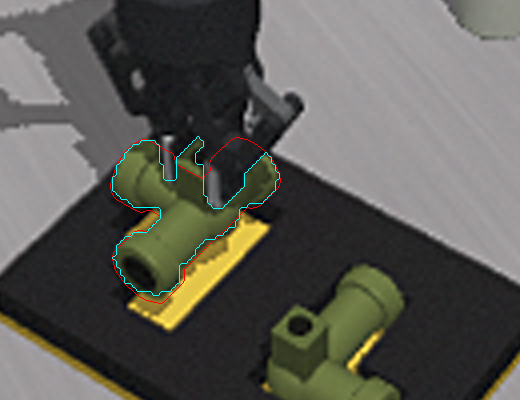

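The predicted outline at the tool's pose matches the valve within about 1 px (crop centre about (190,215)), and the yaw agrees with the cutout. I insert gently.

Request:
move_arm(
  offset=[
    [-0.008,-0.004,-0.03],
    [-0.008,-0.004,-0.06],
    [-0.008,-0.004,-0.09],
    [-0.008,-0.004,-0.12],
    [-0.008,-0.004,-0.12],
  ],
  dr=[
    [0,0,0],
    [0,0,0],
    [0,0,0],
    [0,0,0],
    [0,0,0],
  ],
)

```text
time_s: 17.35
position: [0.5144, 0.0155, 0.1433]
tool_rot: [0.658, -3.071, -0.0]
wrist_force: [-0.6, -0.4, -0.7]
opening: 0.274
grip_force: 60.9
```

Request:
move_arm(
  offset=[
    [0,0,-0.03],
    [0,0,-0.06],
    [0,0,-0.09],
    [0,0,-0.12],
    [0,0,-0.12],
  ],
  dr=[
    [0,0,0],
    [0,0,0],
    [0,0,0],
    [0,0,0],
    [0,0,0],
  ],
)

```text
time_s: 17.85
position: [0.5144, 0.0155, 0.1312]
tool_rot: [0.659, -3.071, -0.0]
wrist_force: [0.2, 0.3, -1.2]
opening: 0.266
grip_force: 60.9
```

Request:
move_arm(
  offset=[
    [0,0,-0.02],
    [0,0,-0.04],
    [0,0,-0.06],
    [0,0,-0.06],
  ],
  dr=[
    [0,0,0],
    [0,0,0],
    [0,0,0],
    [0,0,0],
  ],
)

```text
time_s: 18.25
position: [0.5146, 0.0155, 0.1255]
tool_rot: [0.659, -3.071, -0.0]
wrist_force: [-0.1, -0.0, -1.5]
opening: 0.27
grip_force: 60.9
```

Request:
move_arm(
  offset=[
    [0,0,-0.01],
    [0,0,-0.015],
    [0,0,-0.02],
    [0,0,-0.02],
  ],
  dr=[
    [0,0,0],
    [0,0,0],
    [0,0,0],
    [0,0,0],
  ],
)

```text
time_s: 18.65
position: [0.5149, 0.0155, 0.1243]
tool_rot: [-0.659, 3.072, 0.0]
wrist_force: [-1.7, -0.2, 3.1]
opening: 0.265
grip_force: 61.4
```

Request:
move_arm(
  offset=[
    [0,0,0],
    [0,0,0],
    [0,0,0],
    [0,0,0],
    [0,0,0],
  ],
  dr=[
    [0,0,0],
    [0,0,0],
    [0,0,0],
    [0,0,0],
    [0,0,0],
  ],
  hand=0.2,
)

```text
time_s: 19.15
position: [0.5149, 0.0155, 0.1239]
tool_rot: [-0.659, 3.072, -0.0]
wrist_force: [1.0, 0.8, 0.3]
opening: 0.6
grip_force: 0.0
```

Request:
move_arm(
  offset=[
    [0,0,0.1],
    [0,0,0.3],
    [0,0,0.6],
    [0,0,1.0],
    [0,0,1.0],
  ],
  dr=[
    [0,0,0],
    [0,0,0],
    [0,0,0],
    [0,0,0],
    [0,0,0],
  ],
)

```text
time_s: 19.65
position: [0.519, 0.0153, 0.2305]
tool_rot: [-0.656, 3.06, -0.005]
wrist_force: [1.2, -0.1, 0.5]
opening: 0.6
grip_force: 0.0
```

Request:
move_arm(
  offset=[
    [0,0.4,0.3],
    [0,0.8,0.5],
    [0,1.0,0.5],
    [0,1.0,0.5],
  ],
  dr=[
    [0,0,0],
    [0,0,0],
    [0,0,0],
    [0,0,0],
  ],
)

```text
time_s: 20.05
position: [0.515, 0.1177, 0.275]
tool_rot: [-0.664, 3.068, 0.001]
wrist_force: [0.1, -0.2, 0.5]
opening: 0.596
grip_force: 0.0
```

Run:
```python
from m import *
i=camera("side");print(telemetry.state()["time_s"])
H,Sa,V=hsv(i);H=H.astype(int)
m=inbox((abs(H-37)<=8)&(Sa>50),(205,160,290,250));m=cv2.morphologyEx(blob(m,(242,217)),cv2.MORPH_CLOSE,np.ones((3,3)))
o=cv2.resize(i,None,fx=S,fy=S,interpolation=cv2.INTER_CUBIC)
for z,col in((.010,(0,0,255)),):
    cs,_=cv2.findContours(sil("side",place(VALVE,[.5149,.0155,.422],z)),0,1);cv2.drawContours(o,cs,-1,col,1)
a=o[165*S:300*S,190*S:340*S];b=cv2.resize(i[290:420,230:360],None,fx=2,fy=2)
f=np.zeros((540,860,3),np.uint8);f[:540,:600]=a;f[:260,600:]=b
cv2.imwrite("pics/fin.png",cv2.resize(f,(796,500)))
```

```text
20.1
```

View pics/fin.png

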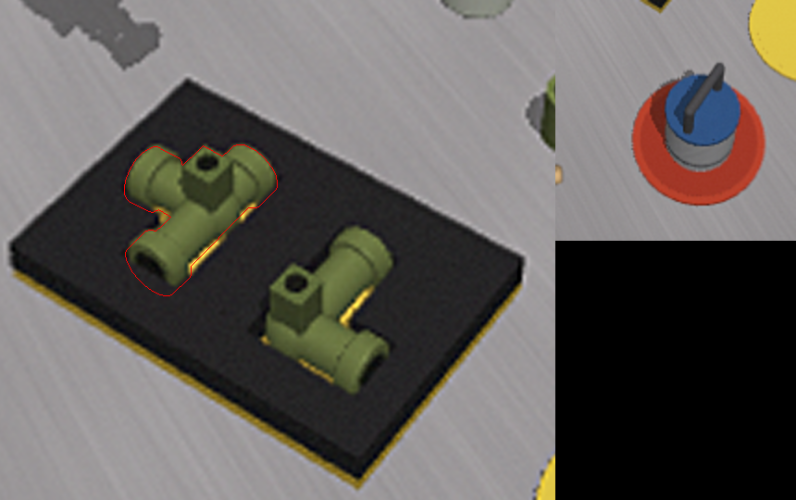

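The valve sits fully in the T cutout, stem up at crop (207,175). The canister is upright on the red mat, and the angle valve is undisturbed. I'm handing in.

```bash
python3 -c "
from plant import robot
print(robot.close_job())"
```

```text
the job is handed in; nothing more can be done
None
```

I handed the job in at about 20 s. The last picture shows the canister upright on the orange-red mat and the valve body home in the T cutout, stem up, with the angle valve still in place. The hand-in returned no verdict.

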